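Release and slide open the filter housing's cover

ROBOT

A 6-joint arm with a two-finger parallel gripper is mounted at the origin on a cart in front of the work surface, level with it; the furniture and walls round the work are solid. World frame = base frame: x ahead of the robot, y to its left, z up, the work surface at z = 0. Lengths are in m, angles in rad, forces in N, time in s.
With the tool pointing down it reaches from about 0.3 to 0.75 m from the base axis. Payload 8.5 kg.
Tool frame: the origin (TCP) lies midway between the tips of the shut fingers; the grasp point (between the pads) lies 19 mm behind it; z points along the fingers, y is the line along which they close (so a half turn about z gives the same grasp; the last joint's range is limited). The gripper opens to 88 mm and grips with 3 to 60 N. Pads are 18 mm wide; open, the fingers measure 123 mm over their backs; the gripper's body (75 mm by 187 mm) begins 45 mm behind the grasp point.
Start: joints at [0.969, 0.381, 1.297, -0, 1.464, -0.215], TCP at [0.207, 0.509, 0.239] pointing down, gripper open.
Joint ranges: [-3.11, 3.11], [-0.89, 2.33], [0.22, 2.48], [-1.42, 4.56], [0.17, 2.85], [-2.88, 2.88]. Speed limits (rad/s): [2.39, 2.39, 3.14, 3.14, 3.14, 3.14].

INTERFACE

Orientations are given as a rotation vector (axis times angle).
In Python, from cell import bot gives the robot as it stands.
- The arm moves only by the tool hand_motion, called after "Emit:" as name(argument=value, ...) on one line, values as JSON. Schema: {"type":"object","properties":{"offsets":{"type":"array","items":{"type":"number"},"minItems":7,"maxItems":56},"squeeze":{"type":"number"},"only":{"type":"string"},"quiet":{"type":"boolean"},"lines":{"type":"string"}},"required":["offsets"],"additionalProperties":false}. offsets is one flat list of numbers that holds 1 to 8 rows one after another, with no inner brackets; each row has 7 numbers: dx, dy, dz in shares of 0.5 m (1.0 is 0.5 m), then a rotation vector rx, ry, rz in a scale on which 1.0 is pi/2 rad, then the opening from 0.0 (shut) to 1.0 (fully open); each row is the pose to reach, as a shift and turn from the pose commanded when the call began, along the tool's axes at that moment; what a row does not reach only later rows make up. A row lasts 1/8 s, in which the tool goes at most 0.0625 m and 0.188 rad, less where a joint would pass 70% of its speed; a pose out of reach is approached as far as the arm can. The fingers move at their own pace and stop on an object; squeeze is the grip in N (left out, the last holds). Time passes only in rows, so rows that do not move let the fingers close. The tool returns the time, the measured TCP pose, the force, the opening and the grip force at its end. only (a regular expression) keeps the lines of the reply that match it, lines (a string "A,B") keeps lines A to B, and quiet returns only ok. A shift or turn number past 1, either way, is cut back to 1. Input that does not fit is refused with a message, and nothing moves.
- bot.observe(): the state, without advancing time (a new reading comes with each control period).
- bot.snapshot(name): name is "side" or "top"; returns the picture (480x640x3 uint8, red, green, blue); there is no depth.
- bot.camera_params(name): a dict with "mtx" (3x3 intrinsics, pixels), "position" and "orientation" of the camera in the world. Camera axes: x right, y down, z forward; pixel columns grow to the right and rows downward; lengths in m; the calibration is good to about 2 mm. A picture is of the moment at which its call begins. camera_params takes no time and is no camera call.
- bot.finish_job(): hands the job in; it is judged then, once.
The state is a dict: "time_s": time; "joint_positions": joint angles; "joint_vel": joint speeds; "joint_torque": joint torques, N m; "tcp_pos": TCP position; "tool_rot": TCP orientation; "wrist_force": force on the tool from outside, world axes, zero at the start; "moment": the same for the moment, N m; "opening": opening from 0.0 (shut) to 1.0 (fully open); "finger_force": force on a finger pad.
Only numpy, scipy, OpenCV 4.12 (cv2) and the standard library are available. Lean on these libraries where they do the work, as an engineer would, in place of code of your own. Each camera call takes 0.05 s, during which the arm holds its last target. There are 200 camera calls.

TASK

Two flat white housings stand on the clinic desk; open the one with the wide, square cover for a filter change. Press its snap tab fully in, then push the released cover along its guides, off its seat and onto the parking ledge, until the well under it is fully uncovered. Only press and push, do not lift the cover, and leave the narrow housing and everything else where it is.

Things in the scene. Friction and masses are not known exactly. Their poses are not given: they have to be found in the camera images.
- filter_unit: Flat white housing with the wide cover, 210 (x) x 147 (y) mm, fixed. Origin: centre of underside; x along its guides from the well to the parking ledge (away from the robot), y left, z up. Channel centre line y = -18, floor z = 30 mm, between rails 38 mm high, 1.5 mm clear of the cover each side. Left of it (y 31 to 73) a side deck, z = 30 mm, with the snap tab.
- filter_well (a point): Centre of the filter housing's well at floor height (housing x = -50, y = -18, z = 30 mm), under the seated cover. The well is 64 x 64 mm (housing x -82 to -18) with a round filter in it. Over the seat (x -92 to -22 mm) lips on the rails, 43.5 mm high, reach 5 mm over the cover's side edges.
- filter_park (a point): Centre of the cover's place on the parking ledge, at floor height (housing x = +43, y = -18, z = 30 mm). The ledge is the channel floor from x = -18 to +99 mm, open above, with an end stop 38 mm high at x = +99 mm; the cover's centre meets it at x = +57 mm, and the well is fully uncovered from x = +24 mm.
- filter_cover: Loose square grey cover, 84 x 84 x 8 mm, 0.08 to 0.17 kg. Origin: centre of its underside, axes as the housing's; seated at housing x = -50, y = -18, z = 30 mm. On its top a push rib 10 mm thick (x +5 to +15), 50 mm wide (y -25 to +25), z = 8 to 21 mm: push on its near (-x) face. Behind the rib the top is flat for 47 mm, at z = 8.
- filter_tab (a joint): Filter housing's snap tab: 0 = out, 0.009 m = fully in (down); starts 0 to 1.5 mm in. Takes about 4 N, stays where pressed (no spring). Its catch stands 7 mm up in the channel ahead of the cover and sinks below the floor when the tab is over 7 mm in; until then the cover moves at most 3 mm.
- filter_tab_top (a point): Centre of the top of the filter housing's snap tab: a ridged grey pad 24 mm (x) by 22 mm (y) on the side deck, at x = 10, y = +52.5 mm of the housing; its top is 50 mm above the desk when out, 41 mm when fully in.
- battery_unit: The narrow housing, fixed, to be left alone: built like the filter housing, 210 (x) x 111 (y) mm, with a narrow cover and a snap tab of its own at x = 10, y = +34.5 mm. Origin: centre of underside, axes as for the filter housing.
- battery_cover: Loose narrow grey cover of the narrow housing, 84 mm (x) by 48 mm (y), 8 mm thick, seated; to be left alone. Origin: centre of its underside.
- battery_tab (a joint): To be left alone: narrow housing's snap tab: 0 = out, 0.009 m = fully in (down); starts 0 to 1.5 mm in. Takes about 4 N, stays where pressed (no spring). Its catch stands 7 mm up in the channel ahead of the cover and sinks below the floor when the tab is over 7 mm in; until then the cover moves at most 3 mm.
- nose_clip: White and blue nose clip, 44 x 26 x 12 mm, lying on the filter housing's side deck some 35 mm nearer the robot than the snap tab; a bystander, loose, to be left alone. Origin: centre of its underside.
- usb: Blue USB stick, 55 x 17 x 8 mm, lying on the narrow housing's side deck; a bystander, loose, to be left alone. Origin: centre of its underside.
- label_roll: White label roll, 58 mm across, 33 mm high, behind the housings; a bystander, loose, to be left alone. Origin: centre of its underside.
- cal_tube: Black stepped adaptor tube, 52 mm across, 82 mm high, behind the housings; a bystander, loose, to be left alone. Origin: centre of its underside.
- sanitiser: Pump bottle, 61 x 73 x 181 mm, at the left beside a fixed black computer tower (about x 0.48 to 0.82, y 0.34 to 0.50 m, over 0.4 m high) that stands between the arm's start and the work: draw back round it; a bystander, loose, to be left alone. Origin: centre of its underside.
- date_stamp: Red and black self-inking stamp, 32 x 50 x 62 mm, at the far right; a bystander, loose, to be left alone. Origin: centre of its underside.

How it is judged:
On the way, in this order (a step that is already met when the one before it is completed fails the run):
1. the filter housing's snap tab is pressed in (at least 7.5 mm) with the cover still on its seat (value of joint filter_tab above 0.0075 m and x of filter_cover in the frame of filter_unit below -0.04 m), for 0.1 s.
2. the cover has been pushed off its seat onto the parking ledge (x of filter_cover in the frame of filter_unit above 0.022 m), for 0.1 s.
At the end, for the whole second after the job is handed in: The wide cover lies flat and at rest between the guides on the parking ledge, its centre 22 to 62 mm beyond the housing's centre along the guides (well uncovered to within 2 mm), and the snap tab is still in by more than 7 mm (x of filter_cover in the frame of filter_unit between 0.022 and 0.062 m and y of filter_cover in the frame of filter_unit between -0.026 and -0.01 m and z of filter_cover in the frame of filter_unit between 0.027 and 0.034 m and angle between filter_cover's own z axis and vertical below 0.06 rad and value of joint filter_tab above 0.007 m and linear speed of filter_cover below 0.01 m/s); the robot touches nothing.
It fails at once if the wide cover is lifted or carried (more than 6 mm above the channel floor) or leaves the housing (z of filter_cover in the frame of filter_unit above 0.036 m or z of filter_cover in the frame of filter_unit below 0.022 m).
It fails at once if the narrow housing's tab is pressed (more than 4 mm) or its cover moved (more than 10 mm) (value of joint battery_tab above 0.004 m or distance of battery_cover from where it was at the start of the episode above 0.01 m).
It fails at once if a bystander is moved by more than 20 mm (distance of any of nose_clip, usb, label_roll, cal_tube, sanitiser, date_stamp from where it was at the start of the episode above 0.02 m).
It also fails if it takes over 38 s, if anything falls off the work surface, if the arm or the gripper's body presses on something with over 40 N, if the wrist force passes 120 N, or if a joint passes its speed limit or range.

## Working session

There is one attempt and no reset: what is moved stays moved. The work goes in short steps, Python scripts to look and compute and a tool call to move; the robot and the scene stay as the last step left them, time stands still between calls to the robot, and variables do not carry over. Pictures are saved under pics/ and viewed, at most 10 in all, crops included, and the job is handed in when it is done.

```bash
ls; mkdir -p pics
```

Run:
```python
from cell import bot
import cv2
print(bot.observe())
for n in("side","top"):
    im=bot.snapshot(n); cv2.imwrite(f"pics/{n}0.png",im[:,:,::-1]); print(n,bot.camera_params(n))
```

```text
cell.py
pics
{'time_s': 0.0, 'joint_positions': array([ 9.68697960e-01,  3.81158302e-01,  1.29827535e+00,  2.21897700e-05,
        1.46361615e+00, -2.15306854e-01]), 'joint_vel': array([-0.00066254, -0.00058813, -0.00223043,  0.00184162,  0.00284397,
       -0.00012592]), 'joint_torque': array([-2.62021376e-04, -4.37928915e+01, -2.24558401e+01,  7.13417865e-02,
        3.52608296e-02, -1.16028609e-04]), 'tcp_pos': array([0.20729968, 0.50911906, 0.2381531 ]), 'tool_rot': array([-6.03678740e-01, -3.08243517e+00,  2.08619998e-03]), 'wrist_force': array([0.31182532, 0.1813216 , 0.48333619]), 'moment': array([ 0.00186319,  0.00342487, -0.02810377]), 'finger_force': 0.0, 'opening': 1.00343113603887}
side {'mtx': array([[568.99912663,   0.        , 327.23666614],
       [  0.        , 568.99912663, 234.76019331],
       [  0.        ,   0.        ,   1.        ]]), 'position': array([ 0.2225451 , -0.61684083,  1.01671312]), 'orientation': array([-2.43649469,  0.67573234, -0.22903792])}
top {'mtx': array([[558.73735845,   0.        , 327.24224205],
       [  0.        , 558.73735845, 248.57143229],
       [  0.        ,   0.        ,   1.        ]]), 'position': array([ 0.33928086, -0.03394997,  1.37908662]), 'orientation': array([-2.15184865,  2.1095382 , -0.19760488])}
```

View pics/top0.png

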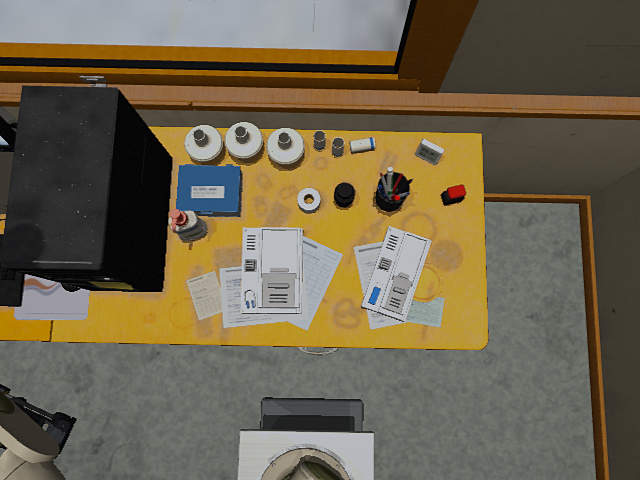

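View pics/side0.png

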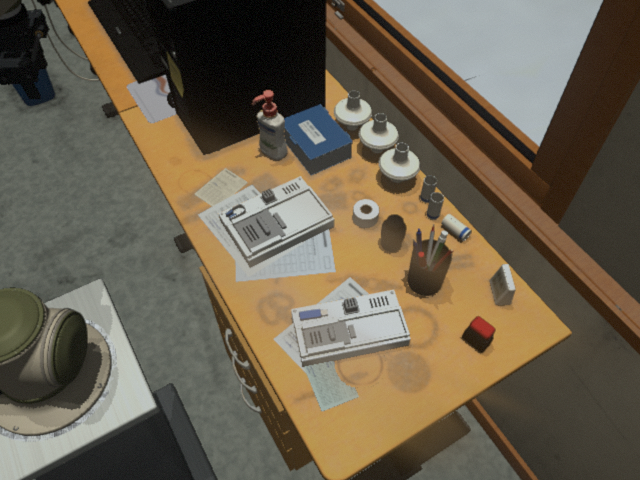

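The top view shows the wide housing at about cols 242–302, rows 228–313, with its tab near (250,266) and the narrow housing at the right. The tower is at cols 5–170. The side view shows the wide housing near (277,218). Next I'll zoom in on both.

Run:
```python
import cv2
t=cv2.imread("pics/top0.png")[218:323,225:320]; s=cv2.imread("pics/side0.png")[170:275,205:345]
t=cv2.resize(t,None,fx=5.5,fy=5.5,interpolation=cv2.INTER_CUBIC);s=cv2.resize(s,None,fx=5.5,fy=5.5,interpolation=cv2.INTER_CUBIC)
cv2.imwrite("pics/tc.png",t);cv2.imwrite("pics/sc.png",s)
```

```text
(no output)
```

View pics/tc.png

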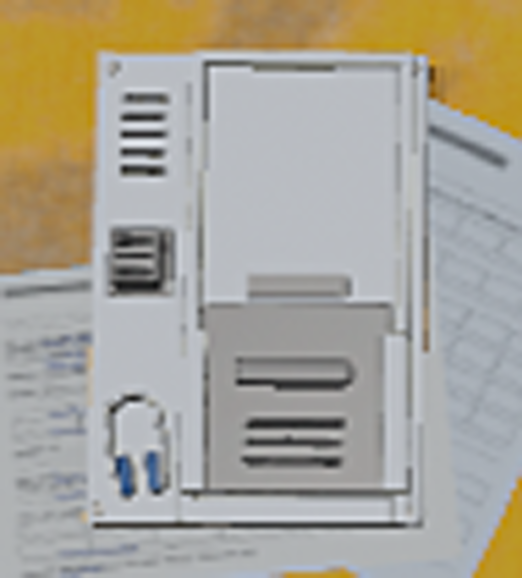

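View pics/sc.png

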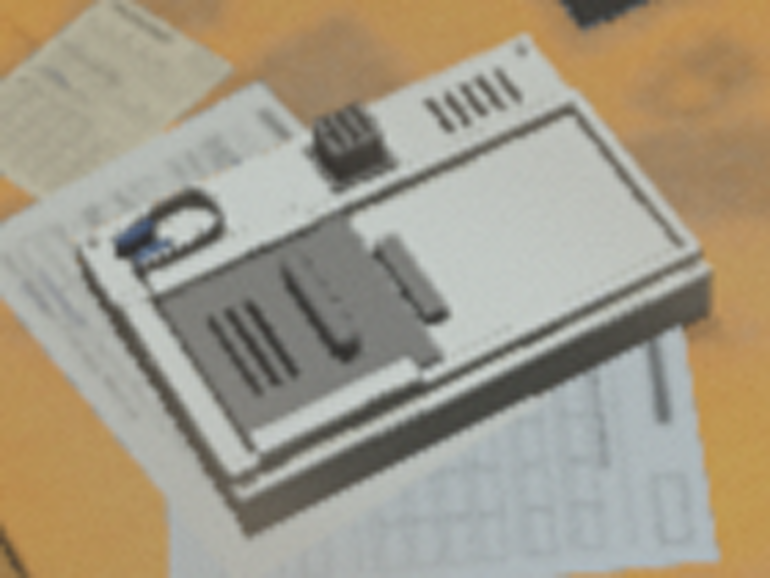

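The crops show the tab pad at top-crop (138,258) and side-crop (347,125), the rib at (293,370) and (320,310), and the nose clip at (137,445). The deck corners are clear in both views, so I'll triangulate them.

Create h.py:
```python
import numpy as np
from scipy.spatial.transform import Rotation as R
from cell import bot
P={n:bot.camera_params(n) for n in("side","top")}
def ray(n,uv):
    p=P[n]; d=R.from_rotvec(p["orientation"]).apply(np.linalg.inv(p["mtx"])@[*uv,1]); return p["position"],d/np.linalg.norm(d)
def plane(n,uv,z): o,d=ray(n,uv); return o+d*(z-o[2])/d[2]
def tri(a,b):
    o1,d1=ray("top",a);o2,d2=ray("side",b)
    s=np.linalg.lstsq(np.c_[d1,-d2],o2-o1,rcond=None)[0]
    p,q=o1+s[0]*d1,o2+s[1]*d2; return (p+q)/2,np.linalg.norm(p-q)
def T(x,y): return ((x+.5)/5.5-.5+225,(y+.5)/5.5-.5+218)
def S(x,y): return ((x+.5)/5.5-.5+205,(y+.5)/5.5-.5+170)
```

Run:
```python
from h import *
np.set_printoptions(precision=4,suppress=True)
pts={"farleft z30":((98,54),(527,36)),"nearleft z30":((94,523),(80,243)),
"nearright":((421,523),(238,490)),"farright":((427,57),(712,268)),
"tab z50":((138,258),(347,125)),"coverfarL z38":((205,304),(352,218)),"stopL(99,27)z38":((205,63),(575,107)),
"rib_rightend":((352,372),(348,350))}
for k,(a,b) in pts.items():
    p,e=tri(T(*a),S(*b)); print(k,p,round(e,4))
for k,z in(("farleft z30",.03),("nearleft z30",.03),("nearright",.03),("farright",.03),("tab z50",.05)):
    print(k,plane("top",T(*pts[k][0]),z),plane("side",S(*pts[k][1]),z))
c=(278,345)
```

```text
farleft z30 [0.6326 0.1701 0.0287] 0.0012
nearleft z30 [0.423  0.1615 0.0336] 0.0018
nearright [0.4242 0.0192 0.0394] 0.0006
farright [0.6333 0.0223 0.0326] 0.0011
tab z50 [0.5363 0.1447 0.0548] 0.0009
coverfarL z38 [0.5207 0.1167 0.0346] 0.0035
stopL(99,27)z38 [0.628  0.1213 0.0345] 0.0009
rib_rightend [0.4882 0.0509 0.0463] 0.0015
farleft z30 [0.6317 0.1701 0.03  ] [0.6326 0.169  0.03  ]
nearleft z30 [0.4223 0.1622 0.03  ] [0.4246 0.1641 0.03  ]
nearright [0.4251 0.0195 0.03  ] [0.4258 0.0254 0.03  ]
farright [0.6334 0.0225 0.03  ] [0.635  0.0239 0.03  ]
tab z50 [0.5366 0.1454 0.05  ] [0.5383 0.1484 0.05  ]
```

Run:
```python
from h import *
np.set_printoptions(precision=4,suppress=True)
m=np.array([[105,73.5,30],[-105,73.5,30],[-105,-73.5,30],[105,-73.5,30],[10,52.5,49.5],[-8,24,38],[99,25.5,38]])/1e3
px=[((98,54),(527,36)),((94,523),(80,243)),((421,523),(238,490)),((427,57),(712,268)),((138,258),(347,125)),((205,304),(352,218)),((205,63),(575,107))]
def fit(w,name):
    A=m[:,:2]-m[:,:2].mean(0);B=w[:,:2]-w[:,:2].mean(0)
    th=np.arctan2((A[:,0]*B[:,1]-A[:,1]*B[:,0]).sum(),(A*B).sum())
    Rm=np.array([[np.cos(th),-np.sin(th)],[np.sin(th),np.cos(th)]])
    c=w[:,:2].mean(0)-Rm@m[:,:2].mean(0); print(name,"yaw",th,"c",c); print((w[:,:2]-(m[:,:2]@Rm.T+c))*1e3)
    return c,Rm
c,Rm=fit(np.array([tri(T(*a),S(*b))[0] for a,b in px]),"tri")
c1,R1=fit(np.array([plane("top",T(*a),z) for (a,b),z in zip(px,m[:,2])]),"top")
for h in((.010,.0525),(-.05,-.018),(-.045,-.018)): print(h,c+Rm@h,c1+R1@h)
```

```text
tri yaw 0.02192539143438495 c [0.5285 0.0931]
[[ 0.7172  1.2617]
 [ 1.0769 -2.7849]
 [-0.9038  1.9221]
 [-1.7251  0.3583]
 [-1.031  -1.1238]
 [ 0.7488 -0.2225]
 [ 1.1171  0.5892]]
top yaw 0.022828202509931478 c [0.528  0.0933]
[[ 0.3862  0.8794]
 [ 0.9831 -2.2312]
 [ 0.4319  2.0642]
 [-1.2616  0.2904]
 [-0.1053 -0.5585]
 [-0.8832 -0.4118]
 [ 0.449  -0.0324]]
(0.01, 0.0525) [0.5373 0.1458] [0.5368 0.146 ]
(-0.05, -0.018) [0.4789 0.074 ] [0.4784 0.0742]
(-0.045, -0.018) [0.4839 0.0741] [0.4834 0.0743]
```

Add to h.py:
```python
np.set_printoptions(precision=4,suppress=True)
C=np.array([.5283,.0932]);YAW=.0223
def H(x,y,z): c,s=np.cos(YAW),np.sin(YAW); return np.array([C[0]+c*x-s*y,C[1]+s*x+c*y,z])
# target orientation: tool z down, tool y along housing +y, tool x along housing -x
TR=R.from_matrix(np.array([[-np.cos(YAW),-np.sin(YAW),0],[-np.sin(YAW),np.cos(YAW),0],[0,0,-1]]).T)
def rel(*pts):
    s=bot.observe(); r=R.from_rotvec(s["tool_rot"])
    print("tcp",s["tcp_pos"],"t",s["time_s"],"turn",(r.inv()*TR).as_rotvec())
    for p in pts: print(p,"->",r.inv().apply(np.array(p)-s["tcp_pos"]))
```

Run:
```python
from h import *
print("san head",tri((178,216),(266,98)),"base",plane("top",(196,236),0.0),plane("side",(273,155),0),"shoulder",plane("top",(195,226),.1))
rel([.30,.22,.24],H(.012,.0525,.12))
```

```text
san head (array([0.6213, 0.2911, 0.1771]), np.float64(0.002576297312565642)) base [0.6137 0.2901 0.    ] [0.6215 0.2877 0.    ] shoulder [0.6175 0.2704 0.1   ]
tcp [0.2073 0.5092 0.2382] t 0.1 turn [-0.0012 -0.0005 -0.4091]
[0.3, 0.22, 0.24] -> [-0.1949 -0.2328 -0.0015]
[0.5391 0.146  0.12  ] -> [-0.4443 -0.2111  0.1184]
```

Units first: shifts go in shares of 0.5 m and turns go in shares of pi/2 rad. So -0.233 m / 0.5 = -0.466, -0.195 m / 0.5 = -0.39, -0.28 rad / 1.5708 = -0.1783.

Emit:
hand_motion(offsets=[-0.066, -0.078, 0, 0, 0, -0.0446, 0, -0.13, -0.156, 0, 0, 0, -0.0891, 0, -0.2, -0.24, 0, 0, 0, -0.1337, 0, -0.27, -0.32, 0, 0, 0, -0.1783, 0, -0.34, -0.4, 0, 0, 0, -0.2228, 0, -0.39, -0.466, 0, 0, 0, -0.2604, 0, -0.39, -0.466, 0, 0, 0, -0.2604, 0])

```text
time_s: 0.98
tcp_pos: [0.3006, 0.2183, 0.2387]
tool_rot: [0.028, -3.141, 0.0]
wrist_force: [-0.2, 1.1, -0.2]
opening: 0.228
finger_force: 0.0
```

Run:
```python
from h import *
rel(H(.012,.049,.12),H(.012,.049,.065))
```

```text
tcp [0.3006 0.2183 0.2387] t 0.975 turn [-0.0002 -0.0002 -0.0042]
[0.5392 0.1425 0.12  ] -> [-0.2372 -0.0802  0.1187]
[0.5392 0.1425 0.065 ] -> [-0.2372 -0.0801  0.1737]
```

To row units: -0.237 m / 0.5 = -0.474, -0.08 m / 0.5 = -0.16.

Emit:
hand_motion(offsets=[-0.1, -0.036, 0, 0, 0, 0, 0, -0.2, -0.072, 0.04, 0, 0, 0, 0, -0.3, -0.11, 0.1, 0, 0, 0, 0, -0.4, -0.144, 0.16, 0, 0, 0, 0, -0.474, -0.16, 0.24, 0, 0, 0, 0, -0.474, -0.16, 0.29, 0, 0, 0, 0, -0.474, -0.16, 0.33, 0, 0, 0, 0, -0.474, -0.16, 0.33, 0, 0, 0, 0])

```text
time_s: 1.98
tcp_pos: [0.5381, 0.1464, 0.0723]
tool_rot: [0.036, -3.138, -0.0]
wrist_force: [0.1, -0.3, 1.3]
opening: 0.004
finger_force: 0.0
```

Run:
```python
from h import *
import cv2
rel(H(.012,.049,.05),H(.012,.049,.041))
for n,(x0,y0) in dict(top=(210,200),side=(190,60)).items():
    im=bot.snapshot(n)[y0:y0+130,x0:x0+130,::-1]; cv2.imwrite(f"pics/{n}1.png",im)
a=np.hstack([cv2.resize(cv2.imread(f"pics/{n}1.png"),(400,400)) for n in("top","side")]); cv2.imwrite("pics/both1.png",a)
```

```text
tcp [0.5381 0.1464 0.0723] t 1.975 turn [ 0.0001 -0.0034  0.0003]
[0.5392 0.1425 0.05  ] -> [-0.0011 -0.004   0.0223]
[0.5392 0.1425 0.041 ] -> [-0.0012 -0.004   0.0313]
```

View pics/both1.png

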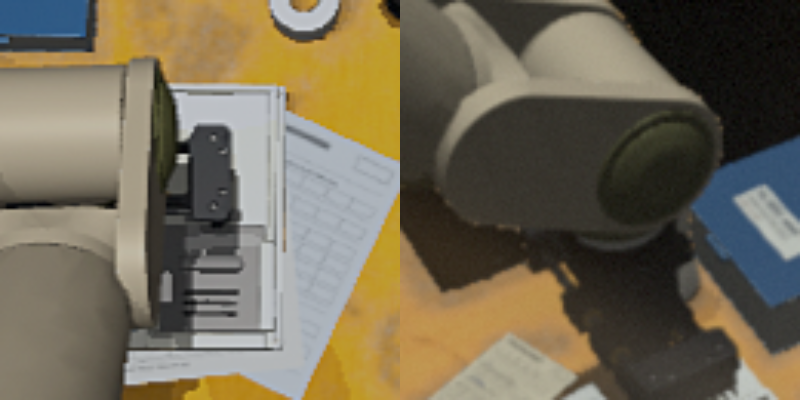

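Top view: the gripper sits over the housing at about (205,170) in the crop, near the tab. The arm hides the tab in the side view. I'll press slowly and watch the force.

To row units: 0.029 m / 0.5 = 0.058, -0.004 m / 0.5 = -0.008.

Emit:
hand_motion(offsets=[-0.002, -0.008, 0.02, 0, 0, 0, 0, -0.002, -0.008, 0.036, 0, 0, 0, 0, -0.002, -0.008, 0.044, 0, 0, 0, 0, -0.002, -0.008, 0.05, 0, 0, 0, 0, -0.002, -0.008, 0.056, 0, 0, 0, 0, -0.002, -0.008, 0.058, 0, 0, 0, 0])

```text
time_s: 2.82
tcp_pos: [0.5399, 0.1413, 0.0448]
tool_rot: [0.035, -3.141, 0.0]
wrist_force: [-2.1, -0.1, 3.9]
opening: 0.009
finger_force: 1.9
```

To row units: 0.004 m / 0.5 = 0.008, 0.003 m / 0.5 = 0.006.

Emit:
hand_motion(offsets=[0, 0, 0.002, 0, 0, 0, 0, 0, 0, 0.004, 0, 0, 0, 0, 0, 0, 0.006, 0, 0, 0, 0, 0, 0, 0.008, 0, 0, 0, 0, 0, 0, 0.008, 0, 0, 0, 0])

```text
time_s: 3.45
tcp_pos: [0.54, 0.1414, 0.0412]
tool_rot: [-0.035, 3.141, 0.0]
wrist_force: [-3.1, 0.4, 8.3]
opening: 0.003
finger_force: 4.3
```

To row units: 0.003 m / 0.5 = 0.006, 0.002 m / 0.5 = 0.004.

Emit:
hand_motion(offsets=[0, 0, 0.002, 0, 0, 0, 0, 0, 0, 0.004, 0, 0, 0, 0, 0, 0, 0.006, 0, 0, 0, 0, 0, 0, 0.006, 0, 0, 0, 0])

```text
time_s: 3.95
tcp_pos: [0.5403, 0.1417, 0.0406]
tool_rot: [-0.035, 3.139, 0.001]
wrist_force: [-9.5, 0.6, 30.0]
opening: 0.006
finger_force: 15.6
```

The tab hit its stop (30 N at z = 0.0406). Next I'll lift and go behind the rib.

To row units: -0.045 m / 0.5 = -0.09, -0.02 m / 0.5 = -0.04.

Emit:
hand_motion(offsets=[0, 0, -0.04, 0, 0, 0, 0, 0, 0, -0.09, 0, 0, 0, 0, 0, 0, -0.09, 0, 0, 0, 0])

```text
time_s: 4.32
tcp_pos: [0.5409, 0.1414, 0.0838]
tool_rot: [-0.035, 3.138, 0.0]
wrist_force: [0.4, 0.1, 0.2]
opening: 0.004
finger_force: 0.0
```

Run:
```python
from h import *
rel(H(-.064,-.018,.075),H(-.064,-.018,.043))
```

```text
tcp [0.5409 0.1414 0.0838] t 4.325 turn [ 0.0002  0.0036 -0.0001]
[0.4647 0.0738 0.075 ] -> [ 0.0777 -0.0659  0.0085]
[0.4647 0.0738 0.043 ] -> [ 0.0779 -0.0659  0.0405]
```

To row units: 0.078 m / 0.5 = 0.156, -0.066 m / 0.5 = -0.132.

Emit:
hand_motion(offsets=[0.078, -0.066, 0, 0, 0, 0, 0, 0.156, -0.132, 0, 0, 0, 0, 0, 0.156, -0.132, 0.01, 0, 0, 0, 0, 0.156, -0.132, 0.03, 0, 0, 0, 0, 0.156, -0.132, 0.03, 0, 0, 0, 0])

```text
time_s: 4.95
tcp_pos: [0.4638, 0.0741, 0.0665]
tool_rot: [0.036, -3.14, -0.0]
wrist_force: [-0.6, 0.0, 0.9]
opening: 0.007
finger_force: 0.0
```

Run:
```python
from h import *
import cv2
rel(H(-.064,-.018,.043))
a=[cv2.resize(bot.snapshot(n)[y0:y0+130,x0:x0+130,::-1],(400,400),interpolation=cv2.INTER_CUBIC) for n,(x0,y0) in dict(top=(210,215),side=(210,140)).items()]
cv2.imwrite("pics/both2.png",np.hstack(a))
```

```text
tcp [0.4638 0.0741 0.0665] t 4.95 turn [ 0.0002 -0.0015  0.0006]
[0.4647 0.0738 0.043 ] -> [-0.001  -0.0003  0.0235]
```

View pics/both2.png

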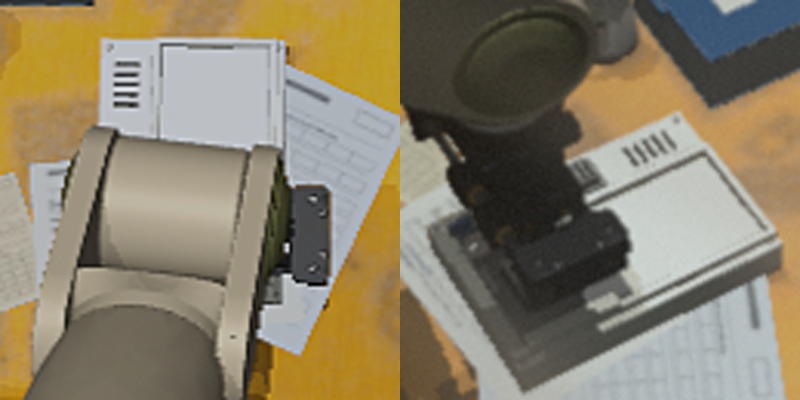

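In the side view the tab is now low at about (590,170) and the gripper is over the seated cover behind the rib. Now I descend.

To row units: 0.023 m / 0.5 = 0.046, 0.018 m / 0.5 = 0.036.

Emit:
hand_motion(offsets=[0, 0, 0.02, 0, 0, 0, 0, 0, 0, 0.036, 0, 0, 0, 0, 0, 0, 0.046, 0, 0, 0, 0, 0, 0, 0.046, 0, 0, 0, 0, -0.008, 0, 0.046, 0, 0, 0, 0, -0.018, 0, 0.046, 0, 0, 0, 0, -0.026, 0, 0.046, 0, 0, 0, 0, -0.034, 0, 0.046, 0, 0, 0, 0])

```text
time_s: 6.05
tcp_pos: [0.4806, 0.074, 0.0448]
tool_rot: [0.035, -3.141, 0.0]
wrist_force: [-0.9, 1.0, -0.1]
opening: 0.008
finger_force: 0.5
```

Run:
```python
from h import *
rel(H(-.04,-.018,.043),H(.038,-.018,.043))
```

```text
tcp [0.4806 0.074  0.0448] t 6.05 turn [-0.     -0.0002 -0.0001]
[0.4887 0.0743 0.043 ] -> [-0.0081  0.0002  0.0018]
[0.5667 0.0761 0.043 ] -> [-0.0861  0.0002  0.0018]
```

To row units: -0.056 m / 0.5 = -0.112, -0.048 m / 0.5 = -0.096.

Emit:
hand_motion(offsets=[-0.016, 0, 0.002, 0, 0, 0, 0, -0.032, 0, 0.002, 0, 0, 0, 0, -0.048, 0, 0.002, 0, 0, 0, 0, -0.064, 0, 0.002, 0, 0, 0, 0, -0.08, 0, 0.002, 0, 0, 0, 0, -0.096, 0, 0.002, 0, 0, 0, 0, -0.112, 0, 0.002, 0, 0, 0, 0, -0.112, 0, 0.002, 0, 0, 0, 0])

```text
time_s: 7.05
tcp_pos: [0.5371, 0.0752, 0.0438]
tool_rot: [-0.035, 3.141, -0.0]
wrist_force: [-1.0, 0.4, -0.7]
opening: 0.003
finger_force: 0.0
```

Run:
```python
from h import *
import cv2
rel(H(.038,-.018,.043))
a=[cv2.resize(bot.snapshot(n)[y0:y0+130,x0:x0+130,::-1],(400,400),interpolation=cv2.INTER_CUBIC) for n,(x0,y0) in dict(top=(210,215),side=(210,140)).items()]
cv2.imwrite("pics/both3.png",np.hstack(a))
```

```text
tcp [0.5371 0.0752 0.0438] t 7.05 turn [-0.0001  0.0007 -0.    ]
[0.5667 0.0761 0.043 ] -> [-0.0296  0.0002  0.0008]
```

View pics/both3.png

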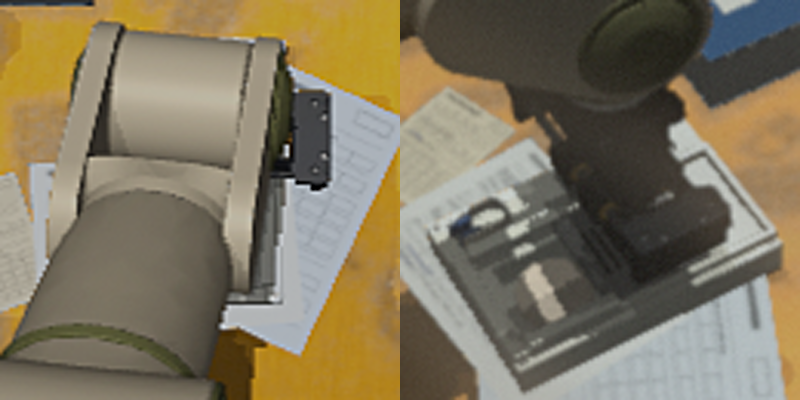

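The side view shows the cover moving: the well and its round filter are partly exposed at about (545,290). I'll push the remaining 30 mm.

To row units: -0.03 m / 0.5 = -0.06, -0.028 m / 0.5 = -0.056.

Emit:
hand_motion(offsets=[-0.014, 0, 0, 0, 0, 0, 0, -0.028, 0, 0, 0, 0, 0, 0, -0.04, 0, 0, 0, 0, 0, 0, -0.05, 0, 0, 0, 0, 0, 0, -0.056, 0, 0, 0, 0, 0, 0, -0.06, 0, 0, 0, 0, 0, 0, -0.06, 0, 0, 0, 0, 0, 0, -0.06, 0, 0, 0, 0, 0, 0])

```text
time_s: 8.15
tcp_pos: [0.5664, 0.0759, 0.0438]
tool_rot: [-0.035, 3.141, -0.0]
wrist_force: [0.3, -0.2, -0.6]
opening: 0.005
finger_force: 0.0
```

Emit:
hand_motion(offsets=[0.012, 0, 0, 0, 0, 0, 0, 0.024, 0, 0, 0, 0, 0, 0, 0.024, 0, -0.06, 0, 0, 0, 0, 0.024, 0, -0.16, 0, 0, 0, 0, 0.12, 0, -0.22, 0, 0, 0, 0, 0.24, 0, -0.26, 0, 0, 0, 0, 0.36, 0, -0.26, 0, 0, 0, 0, 0.4, 0, -0.26, 0, 0, 0, 0])

```text
time_s: 9.15
tcp_pos: [0.363, 0.0718, 0.1739]
tool_rot: [0.035, -3.141, -0.0]
wrist_force: [1.0, 0.3, 0.1]
opening: 0.007
finger_force: 0.0
```

Run:
```python
from h import *
import cv2
a=[cv2.resize(bot.snapshot(n)[y0:y0+130,x0:x0+130,::-1],(400,400),interpolation=cv2.INTER_CUBIC) for n,(x0,y0) in dict(top=(210,205),side=(210,140)).items()]
cv2.imwrite("pics/both4.png",np.hstack(a))
```

```text
(no output)
```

View pics/both4.png

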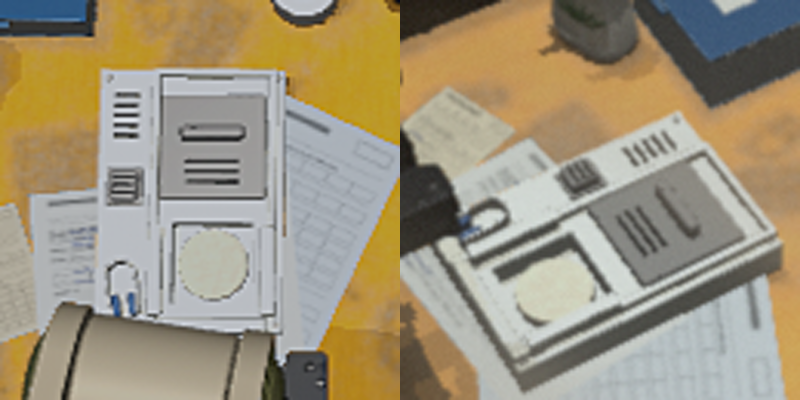

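Both views show the cover on the ledge at top crop x 160–267, y 95–198, flat and short of the stop. The well and filter are fully uncovered, the tab is down and the nose clip hasn't moved. I'll check the numbers, then hand in if they fit.

Run:
```python
from h import *
k=130/400
w=plane("top",(210+213*k,205+147*k),.038)[:2]-C
x=w@[np.cos(YAW),np.sin(YAW)]; y=w@[-np.sin(YAW),np.cos(YAW)]
print(x,y)
if .026<x<.058 and abs(y+.018)<.006: print(bot.finish_job())
```

```text
0.03999674478050308 -0.017610350191466107
the job is handed in; nothing more can be done
None
```

The wide housing is open and the job is handed in: the tab is fully in, the cover is parked at about x = +40 mm, y = −18 mm on the ledge with the well uncovered, and nothing else was seen to move; the hand-in gave no verdict.

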